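# Close the bookend past its spring catch

## Robot

A 7-joint arm with a two-finger parallel gripper is mounted at the origin on the work surface. World frame = base frame: x ahead of the robot, y to its left, z up, the work surface at z = 0. Lengths are in m, angles in rad, forces in N, time in s.
With the tool pointing down it reaches from about 0.35 to 0.9 m from the base axis. Payload 8.1 kg.
Tool frame: the origin (TCP) lies on the centre line of the jaws, within the pads' length; the fingertips stand arm.tips_ahead ahead of it and the grasp point (between the pads) lies 8 mm behind it (arm.tips_ahead is the distance from the TCP to the fingertips, in m); z points along the fingers, y is the direction in which the jaws open and shut (so a half turn about z gives the same grasp; the last joint's range is limited). The gripper opens to 92 mm and grips with 3 to 60 N. Pads are 19 mm wide; open, the fingers measure 130 mm over their backs; the gripper's body (75 mm by 190 mm) begins 47 mm behind the grasp point.
Start: joints at [-1.251, 0.434, 0.025, 1.573, -0.012, 1.134, -0.075], TCP at [0.256, 0.57, 0.238] pointing down, gripper open.
Joint ranges: [-2.62, 2.62], [-0.44, 2.09], [-1.27, 1.32], [0.08, 2.57], [-1.32, 4.46], [0.12, 2], [-2.74, 2.74]. Speed limits (rad/s): [2.22, 2.22, 3.01, 3.01, 3.14, 3.14, 3.14].

## Interface

Orientations are given as a rotation vector (axis times angle).
In Python, from cell import arm gives the robot as it stands. The module is installed in compiled form; this text tells all that it offers.
- The arm moves only by the tool jog_arm, never from a script. Its argument "moves" is a list of rows, each an object with "twist": the turn, a rotation vector about the tool's x, y, z in units of 10 degrees (1.0 is 10 degrees), a list of three; "xyz": the shift along the tool's x, y, z in units of 60 mm (1.0 is 60 mm), a list of three; "grip": the closure, from -1 (fully open) to 1 (shut). A call has 1 to 5 rows; each row is the pose to reach, as a shift and turn from the pose commanded when the call began, along the tool's axes at that moment; what a row does not reach only later rows make up. A row lasts 1/8 s, in which the tool goes at most 62.5 mm and 10.7 degrees, less where a joint would pass 70% of its speed; a pose out of reach is approached as far as the arm can. A call with a gripper value outside its range is refused whole. The fingers move at their own pace and stop on an object; "force" is the grip in N (left out, the last holds). Time passes only in rows, so rows that repeat a pose let the fingers close. It gives the time, the measured TCP pose, the force and the opening at its end, in the units of the state.
- arm.observe(): the state, without advancing time (a new reading comes with each control period).
- arm.get_image(name): name is "scene" or "top" or "wrist"; returns the picture (400x640x3 uint8, blue, green, red); there is no depth.
- arm.camera_params(name): a dict with "mtx" (3x3 intrinsics, pixels), "T" (4x4, takes a point from camera to world coordinates); the wrist camera has in their place "T_tool_cam" (4x4, takes a point from camera to tool coordinates, whose origin is the TCP and whose axes are the flange's). Camera axes: x right, y down, z forward; pixel columns grow to the right and rows downward; lengths in m; the calibration is good to about 2 mm. The wrist camera is an equidistant fisheye: a pixel r from the principal point sees the ray r / f radians off the axis. A picture is of the moment at which its call begins: read the wrist's pose just before it. camera_params takes no time and is no camera call.
- arm.sign_off(): hands the job in, once; it reports no verdict.
The state is a dict: "clock": time; "joints": joint angles; "dq": joint speeds; "joint_efforts": joint torques, N m; "position": TCP position; "ee_rot": TCP orientation; "force": force on the tool from outside, world axes, zero at the start; "ft_torque": the same for the moment, N m; "width": opening from 0.0 (shut) to 1.0 (fully open).
Only numpy, scipy, OpenCV 4.12 (cv2) and the standard library are available. Lean on these libraries where they do the work, as an engineer would, in place of code of your own. Each camera call takes 0.05 s, during which the arm holds its last target. There are 200 camera calls.

## Task

On the desk book rack, close the sliding bookend up against the row of books: press the spring catch bar fully down with the fingertips and, keeping it held down, push the bookend along over the catch pin until its plate rests against the first book, then let the catch spring back up behind it. Only press and push: do not lift or tip the bookend or any book, do not shove the books along or sideways, and leave the pen cup, the clock and the stapler where they are.

Things in the scene. Friction and masses are not known exactly. Their poses are not given: they have to be found in the camera images.
- rack: Dark wooden book rack fixed to the desk, 150 mm wide (x), 410 long (y -125 to 285). Origin on the desk surface on its centre line, z up; the bookend slides along rack +y to the books. Deck 24 mm above the desk; guide rails (top 36 mm) stand 57.5 mm either side of the centre line up to y = 140. First book's face at y = 166 mm; end board behind the books at y = 258 to 277, top 174 mm.
- catch (a joint): How far the steel spring catch is down, m: 0 up (springs back by itself), 0.012 fully down on its stop. One piece moving straight up and down: flat press bar 44 mm wide on the rack's centre line, rack y -117 to 139 mm, top 38 mm above the desk when up, 26 mm when down (2 mm above the deck); a pin near its far end. About 2 N starts it, 6 N holds it down, pressed anywhere along it.
- catch_pin (a point): Middle of the top of the catch pin: steel block 30 mm wide, 12 mm long in the travel direction (rack y 124 to 136 mm), standing 12 mm above the press bar. Top 50 mm above the desk when up (blocks the bookend's front bar by 8 mm), 38 mm when fully down (the bookend passes 4 mm above it).
- catch_bar_end (a point): Middle of the press bar's end away from the books, on its top face (rack y = -117 mm).
- bookend: Loose dark steel bookend, about 0.6 kg, sliding on the deck between the rails, axes as the rack's. Origin at the centre of its underside. 110 mm wide (x), y -50 to 50 mm. Two side runners joined by a heel bar (y -50 to -36) and a front bar (y 34 to 50), both 18 to 45 mm above the deck, window between. Plate on the front bar up to 121 mm. Starts with the front bar 15 to 75 mm short of the pin.
- bookend_face (a point): Middle of the front bar's face towards the books (flush with the plate), 31.5 mm above the deck. When home against the first book it is at rack y = 166 mm and the pin has come up in the window behind the front bar.
- bookend_heel (a point): Middle of the heel bar's rear face: flat, upright, square to the travel, 110 mm wide, 42 to 69 mm above the desk. This is the face to push. The press bar lies open behind it and runs free under it, so a fingertip standing on the press bar close behind the heel can press down and push forward at once.
- book1: First book of the row (nearest the bookend), loose, standing upright: 112 x 30 x 165 mm high, 0.35 kg; origin at the centre of its foot, on the deck, y across its thickness.
- book2: Second book, 112 x 30 x 150 mm, otherwise as the first.
- book3: Third book, next to the end board, 112 x 30 x 172 mm, otherwise as the first.
- pencup: Empty white ceramic cup on the desk beside the rack, 72 mm across, 90 mm high; origin at the centre of its foot. Leave alone.
- clock: Small round brass desk clock on a foot, 76 mm across, 84 mm high; origin at the centre of its foot. Leave alone.
- stapler: Black stapler on the desk, 36 x 110 x 43 mm high; origin at the centre of its foot. Leave alone.

How it is judged:
By the outcome, as a careful person would: the job done as asked, in the order asked, and still so for the second after the job is handed in, with the robot touching nothing.
It also fails if it takes over 38 s, if anything falls off the work surface, if the arm or the gripper's body presses on something with over 40 N, if the wrist force passes 120 N, or if a joint passes its speed limit or range.

## Working session

There is one attempt and no reset: what is moved stays moved. The work goes in short steps, Python scripts to look and compute and a tool call to move; the robot and the scene stay as the last step left them, time stands still between calls to the robot, and variables do not carry over. Pictures are saved under pics/ and viewed, about 8 in all and at most 12, crops included, and the job is handed in when it is done.

Besides the shell and the picture viewer there is one more tool, called after "Call:" by a JSON object that holds its "method" and its "body", one argument or row to a line. jog_arm: Moves the arm, as the interface text tells. Its arguments: {"type":"object","properties":{"moves":{"type":"array","items":{"type":"object","properties":{"twist":{"type":"array","items":{"type":"number"}},"xyz":{"type":"array","items":{"type":"number"}},"grip":{"type":"number"}}}},"force":{"type":"number"}},"required":["moves"]}

```bash
mkdir -p pics; python3 - <<'E'
from cell import arm
import cv2,numpy as np
s=arm.observe();print(s, arm.tips_ahead)
for n in("scene","top"):
    cv2.imwrite(f"pics/{n}1.png",arm.get_image(n));p=arm.camera_params(n);print(n,p["mtx"].tolist(),np.round(p["T"],4).tolist())
print(arm.camera_params("wrist"))
E
```

```text
{'clock': 0.0, 'joints': array([-1.25058399,  0.43523085,  0.02496476,  1.57410737, -0.01160628,
        1.13397628, -0.07509868]), 'dq': array([ 1.09824327e-03,  7.61686427e-05, -7.30908300e-04,  1.02663759e-03,
       -3.92373096e-04, -1.04854638e-03, -8.80283151e-04]), 'joint_efforts': array([-4.93727657e-04, -6.67837715e+01,  9.84429494e-01, -3.14462435e+01,
       -6.06928929e-02,  4.28438641e-02,  2.60719889e-04]), 'position': array([0.25629627, 0.56949097, 0.23693599]), 'ee_rot': array([-6.59272149e-01, -3.07143486e+00,  2.45703511e-03]), 'force': array([-0.337067  , -0.3300472 , -0.28301567]), 'ft_torque': array([-0.00259418,  0.01177555, -0.00273276]), 'width': 1.000641267582041} 0.011
scene [[467.38659734673826, 0.0, 314.8524576997942], [0.0, 467.38659734673826, 204.2547278664057], [0.0, 0.0, 1.0]] [[0.867, 0.3921, -0.3075, 0.8843], [0.498, -0.7034, 0.5072, -0.3711], [-0.0175, -0.5929, -0.8051, 0.7392], [0.0, 0.0, 0.0, 1.0]]
top [[440.1295128127757, 0.0, 317.4771500579741], [0.0, 440.1295128127757, 189.83780118369896], [0.0, 0.0, 1.0]] [[-0.0006, -0.9969, 0.0785, 0.5486], [-1.0, 0.0002, -0.0053, 0.0718], [0.0053, -0.0785, -0.9969, 0.9604], [0.0, 0.0, 0.0, 1.0]]
{'mtx': array([[309.70691629,   0.        , 321.9145425 ],
       [  0.        , 309.70691629, 203.45208687],
       [  0.        ,   0.        ,   1.        ]]), 'T_tool_cam': array([[ 2.96632057e-04, -9.57620810e-01, -2.88031763e-01,
         7.78761044e-02],
       [ 9.99999946e-01,  2.44123825e-04,  2.18218940e-04,
         9.32848174e-04],
       [-1.38655582e-04, -2.88031812e-01,  9.57620831e-01,
        -1.46931572e-01],
       [ 0.00000000e+00,  0.00000000e+00,  0.00000000e+00,
         1.00000000e+00]])}
```

View pics/top1.png

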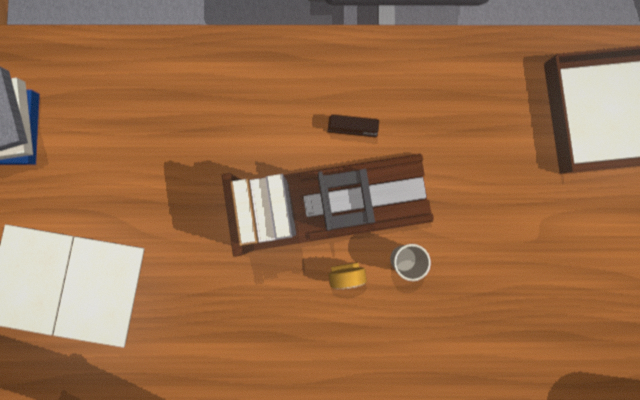

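View pics/scene1.png

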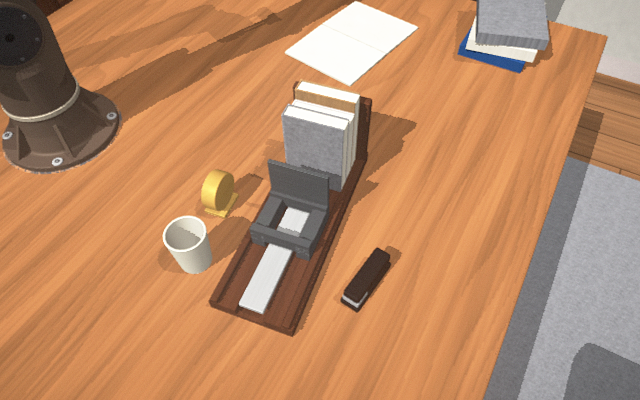

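The top view shows the rack running left to right: books at about (265,208), bookend at (347,198), free press-bar end at (425,190). The cup is at (411,262), clock at (347,277) and stapler at (353,126). I'll enlarge both views to pick points.

```bash
python3 - <<'E'
import cv2
a=cv2.imread("pics/top1.png")[145:260,220:440];b=cv2.imread("pics/scene1.png")[80:340,200:410]
cv2.imwrite("pics/topc.png",cv2.resize(a,None,fx=3.6,fy=3.6,interpolation=cv2.INTER_CUBIC))
cv2.imwrite("pics/scenec.png",cv2.resize(b,None,fx=2.3,fy=2.3,interpolation=cv2.INTER_CUBIC))
E
```

```text
(no output)
```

View pics/topc.png

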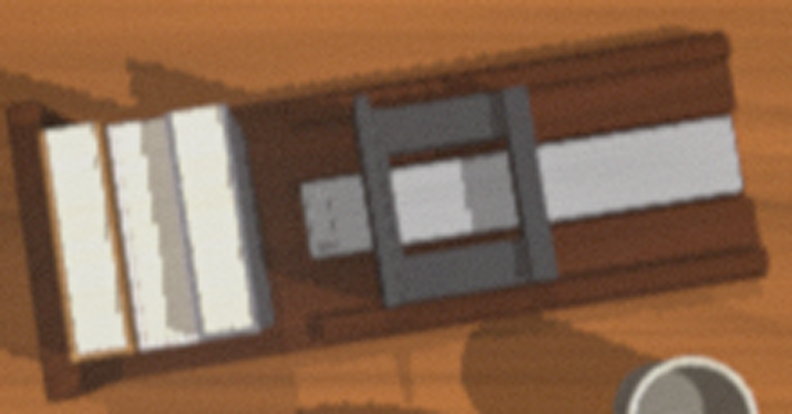

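View pics/scenec.png

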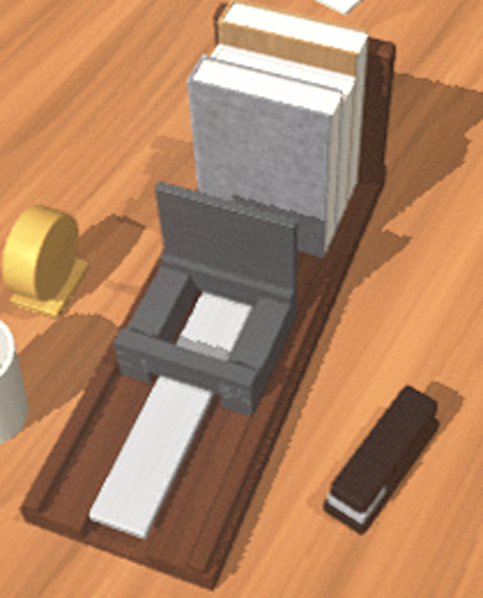

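```bash
cat > h.py <<'E'
from cell import arm
import numpy as np
from scipy.optimize import least_squares
P={n:arm.camera_params(n) for n in("scene","top")}
def proj(n,w):
    T=P[n]["T"];c=T[:3,:3].T@(np.array(w)-T[:3,3]);p=P[n]["mtx"]@c;return p[:2]/p[2]
def r2w(q,p):
    c,s=np.cos(q[2]),np.sin(q[2]);return [q[0]+c*p[0]-s*p[1],q[1]+s*p[0]+c*p[1],p[2]]
E
python3 - <<'E'
from h import *
t=lambda u,v:(220+u/3.6,145+v/3.6); s=lambda u,v:(200+u/2.3,80+v/2.3)
O=[("top",t(737,116),(.022,-.117,.038)),("top",t(743,191),(-.022,-.117,.038)),("top",t(301,184),(.022,.139,.038)),("top",t(311,260),(-.022,.139,.038)),
("scene",s(90,517),(-.022,-.117,.038)),("scene",s(143,535),(.022,-.117,.038)),("scene",s(213,588),(.075,-.125,0))]
H=[("top",t(527,88),(.055,0,.069)),("top",t(555,277),(-.055,0,.069)),("scene",s(118,335),(-.055,0,.069)),("scene",s(252,389),(.055,0,.069))]
def f(q):
    r=[proj(n,r2w(q,p))-uv for n,uv,p in O]+[proj(n,r2w(q,(p[0],q[3],p[2])))-uv for n,uv,p in H]
    return np.ravel(r)
o=least_squares(f,[.53,.08,.1,-.04]);print(o.x.round(4),np.degrees(o.x[2]),o.fun.reshape(-1,2).round(1).tolist())
q=o.x
print("heel z.069",r2w(q,(0,q[3],.069)),"end",r2w(q,(0,-.117,.038)))
from scipy.spatial.transform import Rotation as R
print(R.from_rotvec(arm.observe()["ee_rot"]).as_matrix().round(3))
E
```

```text
[ 0.6096 -0.0439  0.1578  0.0052] 9.041740996023242 [[-1.6, -0.9], [0.4, -1.2], [-0.4, -0.7], [0.1, -1.1], [-1.7, -1.4], [0.0, -0.2], [-0.3, 1.3], [-1.3, -1.3], [-0.0, -0.4], [-2.1, 2.1], [-0.9, -2.4]]
heel z.069 [np.float64(0.6088146633836012), np.float64(-0.038845806659329796), 0.069] end [np.float64(0.6280128320325923), np.float64(-0.1594893649210901), 0.038]
[[-0.912  0.41  -0.   ]
 [ 0.41   0.912 -0.001]
 [-0.    -0.001 -1.   ]]
```

Call:
{"method": "jog_arm", "body": {
  "moves": [
    {"xyz": [-0.8,-0.6,-0.1],"grip": 1},
    {"xyz": [-1.6,-1.2,-0.2],"grip": 1},
    {"xyz": [-2.4,-1.8,-0.2],"grip": 1},
    {"xyz": [-3.2,-2.4,-0.2],"grip": 1},
    {"xyz": [-4.0,-3.0,-0.2],"grip": 1}
  ],
  "force": 20
}}

```text
invalid input at $.moves[0]: expected keys twist, xyz, grip
```

Call:
{"method": "jog_arm", "body": {
  "moves": [
    {"xyz": [-0.8,-0.6,0],"grip": 1},
    {"xyz": [-1.6,-1.2,0],"grip": 1},
    {"xyz": [-2.4,-1.8,0],"grip": 1},
    {"xyz": [-3.2,-2.4,0],"grip": 1},
    {"xyz": [-4.0,-3.0,0],"grip": 1}
  ]
}}

```text
invalid input at $.moves[0]: expected keys twist, xyz, grip
```

Call:
{"method": "jog_arm", "body": {
  "moves": [
    {"twist": [0,0,1],"xyz": [-0.8,-0.6,0],"grip": 1},
    {"twist": [0,0,2],"xyz": [-1.7,-1.2,0],"grip": 1},
    {"twist": [0,0,3],"xyz": [-1.7,-1.2,0],"grip": 1},
    {"twist": [0,0,4],"xyz": [-1.7,-1.2,0.5],"grip": 1},
    {"twist": [0,0,5],"xyz": [-1.7,-1.2,1.0],"grip": 1}
  ]
}}

```text
clock: 0.72
position: [0.3201, 0.4623, 0.1771]
ee_rot: [-1.903, -2.499, -0.001]
force: [-0.9, -0.5, 0.0]
width: 0.502
```

Call:
{"method": "jog_arm", "body": {
  "moves": [
    {"twist": [0,0,0.3],"xyz": [-0.8,0.2,-0.5],"grip": 1},
    {"twist": [0,0,0.67],"xyz": [-1.7,0.4,-0.9],"grip": 1},
    {"twist": [0,0,0.67],"xyz": [-2.6,0.6,-1.3],"grip": 1},
    {"twist": [0,0,0.67],"xyz": [-3.6,0.85,-1.3],"grip": 1},
    {"twist": [0,0,0.67],"xyz": [-4.6,1.1,-1.3],"grip": 1}
  ]
}}

```text
clock: 1.35
position: [0.4591, 0.2132, 0.256]
ee_rot: [-2.038, -2.391, -0.001]
force: [0.7, 0.9, -0.3]
width: 0.012
```

Call:
{"method": "jog_arm", "body": {
  "moves": [
    {"twist": [0,0,0],"xyz": [-0.97,0.36,0],"grip": 1},
    {"twist": [0,0,0],"xyz": [-1.94,0.72,0],"grip": 1},
    {"twist": [0,0,0],"xyz": [-2.91,1.08,0],"grip": 1},
    {"twist": [0,0,0],"xyz": [-3.88,1.44,0],"grip": 1},
    {"twist": [0,0,0],"xyz": [-4.85,1.8,0],"grip": 1}
  ]
}}

```text
clock: 1.98
position: [0.6116, -0.0571, 0.2555]
ee_rot: [-2.038, -2.39, -0.0]
force: [1.0, -0.2, -0.5]
width: 0.006
```

Call:
{"method": "jog_arm", "body": {
  "moves": [
    {"twist": [0,0,0],"xyz": [-0.1,0,0.7],"grip": 1},
    {"twist": [0,0,0],"xyz": [-0.1,0,1.4],"grip": 1},
    {"twist": [0,0,0],"xyz": [-0.1,0,2.0],"grip": 1},
    {"twist": [0,0,0],"xyz": [-0.1,0,2.3],"grip": 1},
    {"twist": [0,0,0],"xyz": [-0.1,0,2.3],"grip": 1}
  ]
}}

```text
clock: 2.6
position: [0.6113, -0.0614, 0.1169]
ee_rot: [-2.038, -2.389, 0.002]
force: [0.7, 0.2, 0.8]
width: 0.006
```

```bash
python3 - <<'E'
from cell import arm
import cv2,numpy as np
from scipy.spatial.transform import Rotation as R
s=arm.observe();print(s["position"],s["force"],s["joints"].round(2));print(R.from_rotvec(s["ee_rot"]).as_matrix().round(3))
w=arm.get_image("wrist");c=arm.get_image("scene")[60:360,150:470]
cv2.imwrite("pics/w2.png",w);cv2.imwrite("pics/s2.png",cv2.resize(c,None,fx=2,fy=2,interpolation=cv2.INTER_CUBIC))
E
```

```text
[ 0.61132381 -0.06136896  0.11688094] [0.7064364  0.22714262 0.84685585] [-0.29  0.56  0.45  1.76 -0.3   0.89  0.45]
[[-0.158  0.987 -0.002]
 [ 0.987  0.158 -0.   ]
 [ 0.    -0.002 -1.   ]]
```

View pics/w2.png

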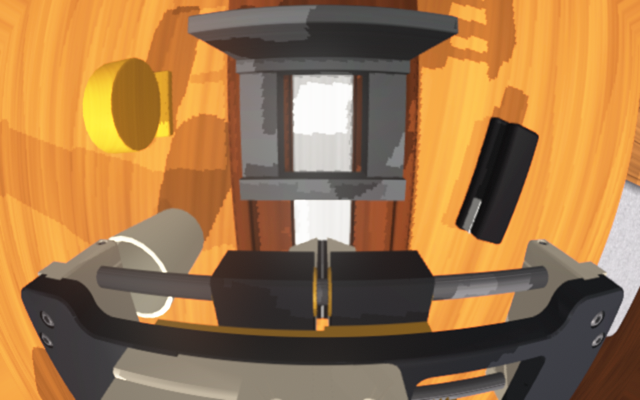

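View pics/s2.png

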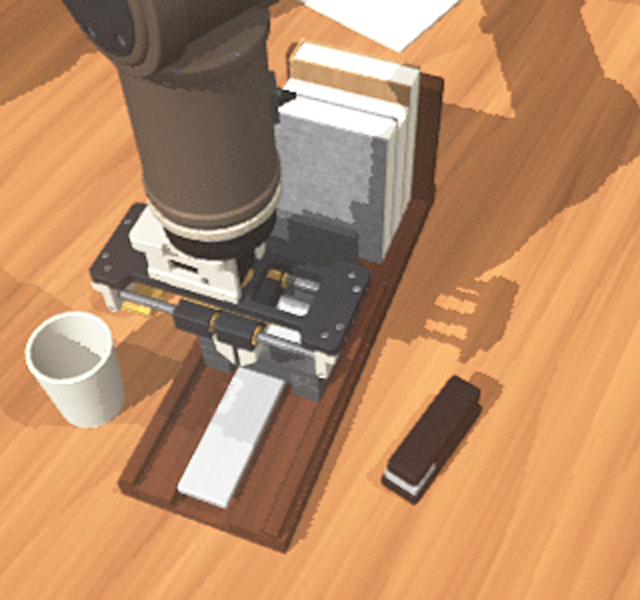

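```bash
python3 - <<'E'
from h import *
from scipy.spatial.transform import Rotation as R
q=[.6096,-.0439,.1578]
s=arm.observe();Rm=R.from_rotvec(s["ee_rot"]).as_matrix();C=arm.camera_params("wrist");T=C["T_tool_cam"]
cw=s["position"]+Rm@T[:3,3];Rc=Rm@T[:3,:3]
print("cam",cw,(proj("scene",cw)-[150,60])*2)
def w2r(w):
    d=np.array(w)[:2]-q[:2];c,sn=np.cos(q[2]),np.sin(q[2]);return [c*d[0]+sn*d[1],-sn*d[0]+c*d[1]]
def ray(u,v,z):
    d=np.array([u-C["mtx"][0,2],v-C["mtx"][1,2]])/C["mtx"][0,0];r=np.hypot(*d)
    x=Rc@np.r_[d/r*np.sin(r),np.cos(r)];return cw+x*(z-cw[2])/x[2]
print("tcp",w2r(s["position"]))
for n,u,v,z in [("heelL top rear",241,199,.069),("heelR",405,199,.069),("heelL top front",241,179,.069),("heelR front",405,179,.069),("frontbar rear",293,73,.069),("barL",295,199,.038),("barR",350,199,.038)]:
    w=ray(u,v,z);print(n,w.round(4),np.round(w2r(w),4))
t=P["top"];d=t["T"][:3,:3]@np.linalg.inv(t["mtx"])@[411,261,1];w=t["T"][:3,3]+d*(.09-t["T"][2,3])/d[2];print("cup",w,w2r(w))
E
```

```text
cam [0.60069786 0.01620991 0.265795  ] [266.76940233 143.76429542]
tcp [np.float64(0.00029685226408451533), np.float64(-0.01800661046058415)]
heelL top rear [ 0.5558 -0.0478  0.069 ] [-0.0537  0.0046]
heelR [ 0.6654 -0.0303  0.069 ] [0.0573 0.0047]
heelL top front [ 0.5546 -0.034   0.069 ] [-0.0528  0.0184]
heelR front [ 0.6623 -0.0168  0.069 ] [0.0563 0.0185]
frontbar rear [0.5791 0.0388 0.069 ] [-0.0171  0.0865]
barL [ 0.5909 -0.0512  0.038 ] [-0.0196 -0.0043]
barR [ 0.6326 -0.0446  0.038 ] [ 0.0226 -0.0043]
cup [ 0.47709412 -0.11616099  0.09      ] [np.float64(-0.14221506990008811), np.float64(-0.05054042086435234)]
```

Wrist view: the heel's rear edge is at row 199 (columns 241–405), centred and square ahead of the closed fingers. The cup is clear on the left. Heel is at rack y ≈ 4.6 mm, agreeing with the first fit. Descending behind it.

Call:
{"method": "jog_arm", "body": {
  "moves": [
    {"twist": [0,0,0],"xyz": [0.04,0.04,0.3],"grip": 1},
    {"twist": [0,0,0],"xyz": [0.08,0.04,0.6],"grip": 1},
    {"twist": [0,0,0],"xyz": [0.08,0.04,0.9],"grip": 1},
    {"twist": [0,0,0],"xyz": [0.08,0.04,1.03],"grip": 1},
    {"twist": [0,0,0],"xyz": [0.08,0.04,1.03],"grip": 1}
  ]
}}

```text
clock: 3.32
position: [0.6131, -0.0565, 0.0551]
ee_rot: [-2.038, -2.389, 0.002]
force: [-0.1, 0.1, 0.6]
width: 0.001
```

Call:
{"method": "jog_arm", "body": {
  "moves": [
    {"twist": [0,0,0],"xyz": [0,0,0.05],"grip": 1},
    {"twist": [0,0,0],"xyz": [0,0,0.1],"grip": 1},
    {"twist": [0,0,0],"xyz": [0,0,0.15],"grip": 1},
    {"twist": [0,0,0],"xyz": [0,0,0.2],"grip": 1},
    {"twist": [0,0,0],"xyz": [0,0,0.2],"grip": 1}
  ]
}}

```text
clock: 3.95
position: [0.6139, -0.0564, 0.0441]
ee_rot: [2.039, 2.39, 0.001]
force: [0.7, 0.4, 3.9]
width: 0.007
```

Call:
{"method": "jog_arm", "body": {
  "moves": [
    {"twist": [0,0,0],"xyz": [0,0,0.04],"grip": 1},
    {"twist": [0,0,0],"xyz": [0,0,0.08],"grip": 1},
    {"twist": [0,0,0],"xyz": [0,0,0.12],"grip": 1},
    {"twist": [0,0,0],"xyz": [0,0,0.14],"grip": 1},
    {"twist": [0,0,0],"xyz": [0,0,0.14],"grip": 1}
  ]
}}

```text
clock: 4.58
position: [0.614, -0.0564, 0.0371]
ee_rot: [2.039, 2.39, 0.002]
force: [-5.6, 0.9, 21.6]
width: 0.004
```

Call:
{"method": "jog_arm", "body": {
  "moves": [
    {"twist": [0,0,0],"xyz": [0.05,0,-0.005],"grip": 1},
    {"twist": [0,0,0],"xyz": [0.1,0,-0.01],"grip": 1},
    {"twist": [0,0,0],"xyz": [0.15,0,-0.01],"grip": 1},
    {"twist": [0,0,0],"xyz": [0.2,0,-0.01],"grip": 1},
    {"twist": [0,0,0],"xyz": [0.25,0,-0.01],"grip": 1}
  ]
}}

```text
clock: 5.2
position: [0.6129, -0.0459, 0.0374]
ee_rot: [2.039, 2.382, -0.001]
force: [2.4, -10.8, 9.4]
width: 0.004
```

Call:
{"method": "jog_arm", "body": {
  "moves": [
    {"twist": [0,0,0],"xyz": [0.05,0,0.01],"grip": 1},
    {"twist": [0,0,0],"xyz": [0.1,0,0.01],"grip": 1},
    {"twist": [0,0,0],"xyz": [0.1,0,0.01],"grip": 1}
  ]
}}

```text
clock: 5.58
position: [0.6124, -0.0408, 0.0373]
ee_rot: [2.038, 2.381, -0.001]
force: [1.5, -12.6, 12.5]
width: 0.001
```

```bash
python3 - <<'E'
from cell import arm
import cv2,numpy as np
s=arm.observe();print(s["position"],s["force"],s["ft_torque"])
w=arm.get_image("wrist")[:280,150:490]
cv2.imwrite("pics/w3.png",cv2.resize(w,None,fx=2,fy=2,interpolation=cv2.INTER_CUBIC))
E
```

```text
[ 0.6124166  -0.04079897  0.03732456] [  1.54113148 -12.64562939  12.54498892] [-2.58349514 -0.2393548   0.01986298]
```

View pics/w3.png

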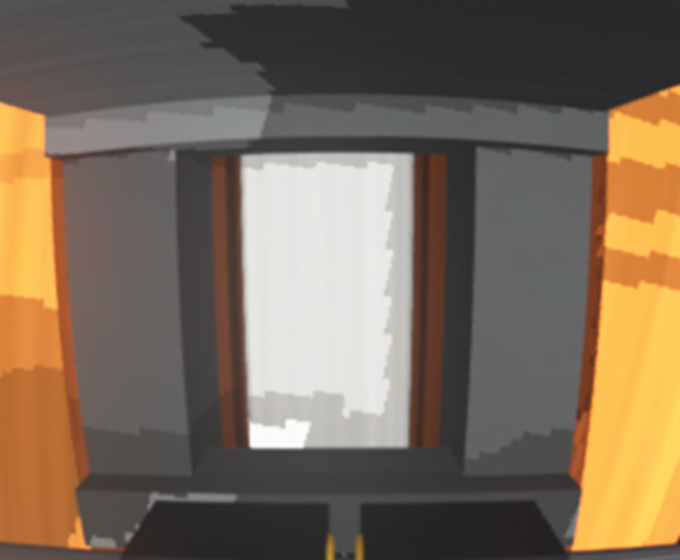

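Call:
{"method": "jog_arm", "body": {
  "moves": [
    {"twist": [0,0,0],"xyz": [0.07,0,0.005],"grip": 1},
    {"twist": [0,0,0],"xyz": [0.14,0,0.01],"grip": 1},
    {"twist": [0,0,0],"xyz": [0.21,0,0.01],"grip": 1},
    {"twist": [0,0,0],"xyz": [0.28,0,0.01],"grip": 1},
    {"twist": [0,0,0],"xyz": [0.35,0,0.01],"grip": 1}
  ]
}}

```text
clock: 6.25
position: [0.6101, -0.0213, 0.0373]
ee_rot: [2.038, 2.378, -0.0]
force: [1.5, -17.3, 15.3]
width: 0.002
```

Call:
{"method": "jog_arm", "body": {
  "moves": [
    {"twist": [0,0,0],"xyz": [0.07,0,0],"grip": 1},
    {"twist": [0,0,0],"xyz": [0.14,0,0],"grip": 1},
    {"twist": [0,0,0],"xyz": [0.21,0,0],"grip": 1},
    {"twist": [0,0,0],"xyz": [0.27,0,0],"grip": 1},
    {"twist": [0,0,0],"xyz": [0.27,0,0],"grip": 1}
  ]
}}

```text
clock: 6.88
position: [0.6076, -0.0046, 0.0372]
ee_rot: [2.038, 2.379, 0.001]
force: [1.5, -14.3, 17.2]
width: 0.003
```

Call:
{"method": "jog_arm", "body": {
  "moves": [
    {"twist": [0,0,0],"xyz": [0.06,0,0],"grip": 1},
    {"twist": [0,0,0],"xyz": [0.12,0,0],"grip": 1},
    {"twist": [0,0,0],"xyz": [0.18,0,0],"grip": 1},
    {"twist": [0,0,0],"xyz": [0.18,0,0],"grip": 1}
  ]
}}

```text
clock: 7.38
position: [0.6059, 0.006, 0.0372]
ee_rot: [2.038, 2.379, 0.001]
force: [2.9, -14.0, 17.4]
width: 0.002
```

```bash
python3 - <<'E'
from cell import arm
import cv2,numpy as np
s=arm.observe();print(s["position"],s["force"])
w=arm.get_image("wrist")[:280,120:520];c=arm.get_image("scene")[60:260,230:410]
a=cv2.resize(w,(480,336));b=cv2.resize(c,None,fx=1.68,fy=1.68,interpolation=cv2.INTER_CUBIC)
cv2.imwrite("pics/m4.png",np.hstack([a,b[:336]]))
E
```

```text
[0.60593255 0.00595954 0.03720803] [  2.88767525 -14.02798291  17.41010835]
```

View pics/m4.png

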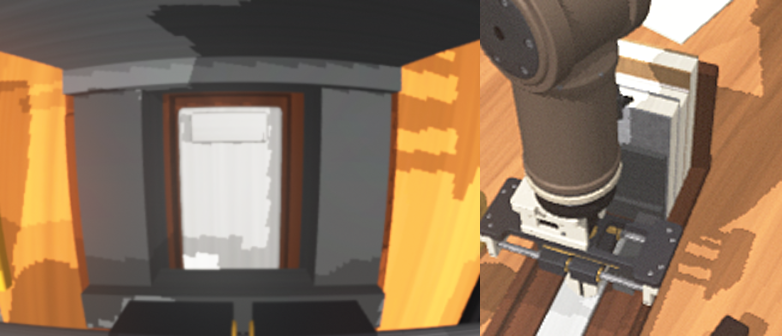

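```bash
cat >> h.py <<'E'
from scipy.spatial.transform import Rotation as R
q=[.6096,-.0439,.1578];C=arm.camera_params("wrist");Tc=C["T_tool_cam"]
def w2r(w):
    d=np.array(w)[:2]-q[:2];c,sn=np.cos(q[2]),np.sin(q[2]);return [c*d[0]+sn*d[1],-sn*d[0]+c*d[1]]
def ray(s,u,v,z):
    Rm=R.from_rotvec(s["ee_rot"]).as_matrix();cw=s["position"]+Rm@Tc[:3,3]
    d=np.array([u-C["mtx"][0,2],v-C["mtx"][1,2]])/C["mtx"][0,0];r=np.hypot(*d)
    x=Rm@Tc[:3,:3]@np.r_[d/r*np.sin(r),np.cos(r)];return np.round(w2r(cw+x*(z-cw[2])/x[2]),4)
E
python3 - <<'E'
from h import *
import cv2
s=arm.observe();w=arm.get_image("wrist");cv2.imwrite("pics/w5.png",cv2.resize(w[50:140,230:420],None,fx=4,fy=4,interpolation=cv2.INTER_CUBIC))
print("tcp",w2r(s["position"]))
m=lambda u,v:(120+u/1.2,v/1.2)
for n,u,v,z in [("frontbar rear top",230,91,.069),("bar end",230,107,.026),("pin far",230,112,.038),("pin near top",230,141,.038),("heel front top",230,287,.069)]: print(n,ray(s,*m(u,v),z))
E
```

```text
tcp [np.float64(0.004205919051083563), np.float64(0.04983916593934351)]
frontbar rear top [0.0013 0.1426]
bar end [1.000e-04 1.407e-01]
pin far [0.0004 0.1378]
pin near top [0.0003 0.1265]
heel front top [0.0006 0.0792]
```

View pics/w5.png

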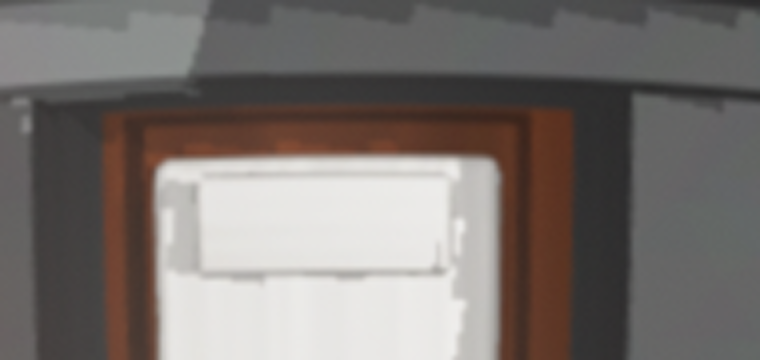

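```bash
python3 - <<'E'
from h import *
s=arm.observe()
for v,z in [(68.8,.069),(76.8,.042),(93.2,.038),(118,.038),(89.2,.026)]: print(v,ray(s,312,v,z))
E
```

```text
68.8 [0.0014 0.1452]
76.8 [0.0007 0.1452]
93.2 [0.0006 0.1379]
118 [0.0005 0.1262]
89.2 [0.0003 0.1406]
```

Call:
{"method": "jog_arm", "body": {
  "moves": [
    {"twist": [0,0,0],"xyz": [0.03,0,0],"grip": 1},
    {"twist": [0,0,0],"xyz": [0.06,0,0],"grip": 1},
    {"twist": [0,0,0],"xyz": [0.08,0,0],"grip": 1},
    {"twist": [0,0,0],"xyz": [0.09,0,0],"grip": 1},
    {"twist": [0,0,0],"xyz": [0.09,0,0],"grip": 1}
  ]
}}

```text
clock: 8.15
position: [0.6052, 0.0108, 0.0372]
ee_rot: [2.039, 2.378, 0.0]
force: [3.0, -15.9, 16.7]
width: 0.002
```

Call:
{"method": "jog_arm", "body": {
  "moves": [
    {"twist": [0,0,0],"xyz": [0.01,0,0],"grip": 1},
    {"twist": [0,0,0],"xyz": [0.01,0,0],"grip": 1}
  ]
}}

```text
clock: 8.4
position: [0.6051, 0.0113, 0.0372]
ee_rot: [2.039, 2.378, 0.0]
force: [2.9, -15.5, 16.3]
width: 0.001
```

```bash
python3 - <<'E'
from h import *
import cv2
s=arm.observe();w=arm.get_image("wrist");a=cv2.resize(w[40:130,230:420],None,fx=4,fy=4,interpolation=cv2.INTER_CUBIC)
c=cv2.resize(arm.get_image("top")[150:260,220:400],(760,464),interpolation=cv2.INTER_CUBIC)[:230]
cv2.imwrite("pics/w6.png",np.vstack([a,c]))
print("tcp",w2r(s["position"]),s["force"])
E
```

```text
tcp [np.float64(0.004207323361441898), np.float64(0.055204516279119285)] [  2.91286872 -15.46280765  16.33805316]
```

View pics/w6.png

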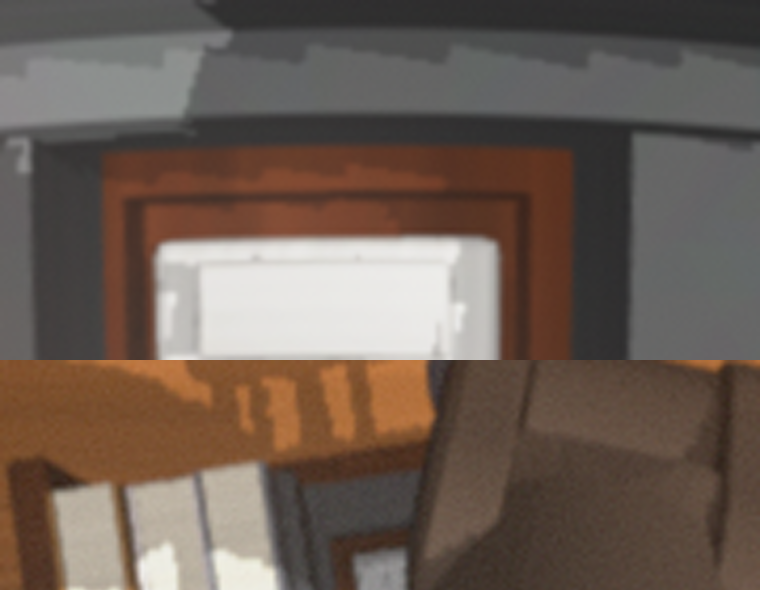

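```bash
python3 - <<'E'
from h import *
s=arm.observe()
for v,z in [(68.8,.069),(77,.042),(105.5,.038),(99.3,.026)]: print(v,ray(s,312,v,z))
E
```

```text
68.8 [0.0015 0.1506]
77 [0.0008 0.1505]
105.5 [0.0006 0.1375]
99.3 [0.0003 0.1408]
```

Call:
{"method": "jog_arm", "body": {
  "moves": [
    {"twist": [0,0,0],"xyz": [0.01,0,0],"grip": 1},
    {"twist": [0,0,0],"xyz": [0.015,0,0],"grip": 1},
    {"twist": [0,0,0],"xyz": [0.015,0,0],"grip": 1}
  ]
}}

```text
clock: 8.88
position: [0.6049, 0.0122, 0.0372]
ee_rot: [2.039, 2.378, 0.0]
force: [3.0, -15.5, 16.9]
width: 0.004
```

Call:
{"method": "jog_arm", "body": {
  "moves": [
    {"twist": [0,0,0],"xyz": [0.005,0,0],"grip": 1},
    {"twist": [0,0,0],"xyz": [0.005,0,0],"grip": 1}
  ]
}}

```text
clock: 9.12
position: [0.6049, 0.0122, 0.0372]
ee_rot: [2.039, 2.377, 0.0]
force: [3.0, -16.9, 15.7]
width: 0.006
```

Call:
{"method": "jog_arm", "body": {
  "moves": [
    {"twist": [0,0,0],"xyz": [0.005,0,0],"grip": 1},
    {"twist": [0,0,0],"xyz": [0.005,0,0],"grip": 1}
  ]
}}

```text
clock: 9.38
position: [0.6049, 0.0126, 0.0372]
ee_rot: [2.039, 2.378, 0.0]
force: [3.0, -16.3, 16.5]
width: 0.001
```

```bash
python3 - <<'E'
from h import *
import cv2
s=arm.observe();w=arm.get_image("wrist");a=cv2.resize(w[40:115,270:370],None,fx=4,fy=4,interpolation=cv2.INTER_CUBIC)
c=cv2.resize(arm.get_image("top")[165:230,225:325],(400,260),interpolation=cv2.INTER_CUBIC)
t1=cv2.resize(cv2.imread("pics/top1.png")[165:230,225:325],(400,260),interpolation=cv2.INTER_CUBIC)
cv2.imwrite("pics/w7.png",np.vstack([np.hstack([a,a*0]),np.hstack([c,t1])]))
print("tcp",w2r(s["position"]))
E
```

```text
tcp [np.float64(0.004192651258926222), np.float64(0.05653370594266431)]
```

View pics/w7.png

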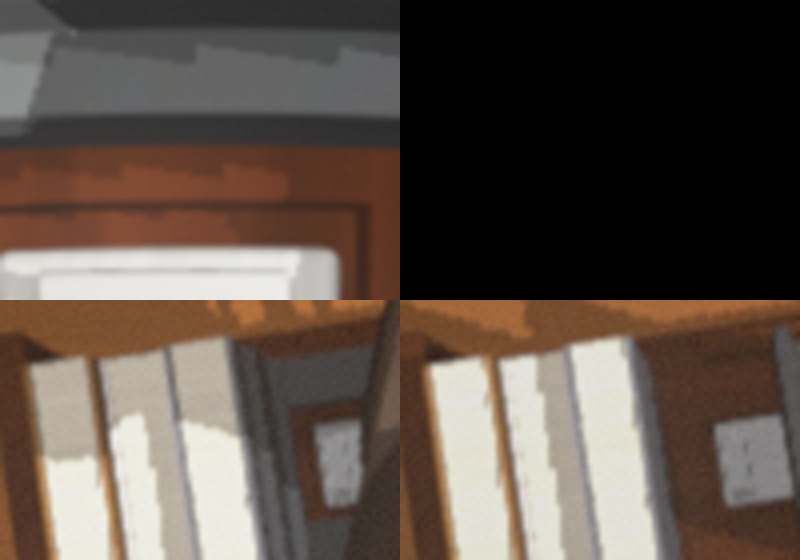

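Call:
{"method": "jog_arm", "body": {
  "moves": [
    {"twist": [0,0,0],"xyz": [0.006,0,0],"grip": 1},
    {"twist": [0,0,0],"xyz": [0.006,0,0],"grip": 1}
  ]
}}

```text
clock: 9.72
position: [0.6049, 0.0126, 0.0372]
ee_rot: [2.039, 2.377, -0.0]
force: [3.3, -17.2, 16.6]
width: 0.007
```

Call:
{"method": "jog_arm", "body": {
  "moves": [
    {"twist": [0,0,0],"xyz": [-0.05,0,0],"grip": 1},
    {"twist": [0,0,0],"xyz": [-0.1,0,0],"grip": 1},
    {"twist": [0,0,0],"xyz": [-0.15,0,0],"grip": 1},
    {"twist": [0,0,0],"xyz": [-0.2,0,0],"grip": 1},
    {"twist": [0,0,0],"xyz": [-0.22,0,0],"grip": 1}
  ]
}}

```text
clock: 10.35
position: [0.605, 0.0119, 0.037]
ee_rot: [-2.033, -2.392, -0.011]
force: [-5.5, 15.5, 27.2]
width: 0.005
```

Call:
{"method": "jog_arm", "body": {
  "moves": [
    {"twist": [0,0,0],"xyz": [0,0,-0.01],"grip": 1},
    {"twist": [0,0,0],"xyz": [0,0,-0.02],"grip": 1},
    {"twist": [0,0,0],"xyz": [0,0,-0.03],"grip": 1},
    {"twist": [0,0,0],"xyz": [0,0,-0.03],"grip": 1}
  ]
}}

```text
clock: 10.85
position: [0.6045, 0.0088, 0.0373]
ee_rot: [-2.037, -2.392, -0.005]
force: [1.0, 5.4, 9.2]
width: 0.001
```

Finger is now about 4 mm clear of the heel with the catch still down. Letting it rise slowly.

Call:
{"method": "jog_arm", "body": {
  "moves": [
    {"twist": [0,0,0],"xyz": [-0.03,0,-0.04],"grip": 1},
    {"twist": [0,0,0],"xyz": [-0.06,0,-0.1],"grip": 1},
    {"twist": [0,0,0],"xyz": [-0.06,0,-0.16],"grip": 1},
    {"twist": [0,0,0],"xyz": [-0.06,0,-0.22],"grip": 1},
    {"twist": [0,0,0],"xyz": [-0.06,0,-0.3],"grip": 1}
  ]
}}

```text
clock: 11.48
position: [0.6035, 0.0022, 0.0546]
ee_rot: [-2.039, -2.389, 0.002]
force: [0.0, -0.6, -0.3]
width: 0.008
```

Call:
{"method": "jog_arm", "body": {
  "moves": [
    {"twist": [0,0,0],"xyz": [0,0,-0.3],"grip": 1},
    {"twist": [0,0,0],"xyz": [-0.2,0,-0.8],"grip": 1},
    {"twist": [0,0,0],"xyz": [-0.8,0,-1.6],"grip": 1},
    {"twist": [0,0,0],"xyz": [-1.5,0,-2.3],"grip": 1},
    {"twist": [0,0,0],"xyz": [-2.4,0,-2.6],"grip": 1}
  ]
}}

```text
clock: 12.1
position: [0.628, -0.1401, 0.2148]
ee_rot: [2.035, 2.389, 0.004]
force: [0.5, -0.8, 0.6]
width: 0.006
```

Call:
{"method": "jog_arm", "body": {
  "moves": [
    {"twist": [0,0,0],"xyz": [-0.8,0,0],"grip": 1},
    {"twist": [0,0,0],"xyz": [-1.6,0,0],"grip": 1},
    {"twist": [0,0,0],"xyz": [-1.6,0,0],"grip": 1}
  ]
}}

```text
clock: 12.48
position: [0.6404, -0.2402, 0.2119]
ee_rot: [2.046, 2.381, -0.005]
force: [-0.2, 0.2, 0.1]
width: 0.003
```

```bash
python3 - <<'E'
from h import *
import cv2
s=arm.observe();print(s["position"],s["force"])
t=arm.get_image("top")[110:290,215:440];c=arm.get_image("scene")[70:330,190:410]
a=cv2.resize(t,(450,360),interpolation=cv2.INTER_CUBIC);b=cv2.resize(c,(305,360),interpolation=cv2.INTER_CUBIC)
cr=lambda im:cv2.resize(im[65:130,:][:, 215:315] if 0 else im,None,fx=1,fy=1)
w=cv2.resize(arm.get_image("wrist"),(350,219))
z=cv2.resize(t[45:110,10:110],(405,219),interpolation=cv2.INTER_CUBIC)
cv2.imwrite("pics/f.png",np.vstack([np.hstack([a,b]),np.hstack([w,z])]))
E
```

```text
[ 0.64042052 -0.24016484  0.21186942] [-0.1736292   0.23184285  0.08153415]
```

View pics/f.png

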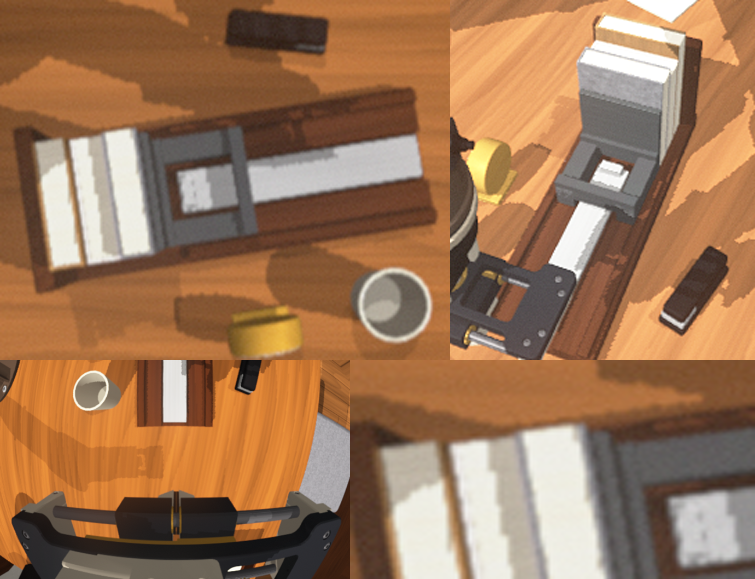

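```bash
python3 -c "
from cell import arm
print(arm.sign_off())"
```

```text
the job is handed in; nothing more can be done
None
```

The bookend is closed up against the first book, and I handed the job in at about 12.6 s on the robot's clock. I pressed the catch bar to its stop with the closed fingertips just behind the heel. Holding it down with about 9–17 N, I slid the bookend about 61 mm over the pin. I then backed the fingertips off the heel and let the catch rise.

**Last checks:**
- **Position:** the fingertip position put the heel at rack y ≈ 66 mm. The wrist picture showed the front bar 14.1 mm past the pin, where 14.0 mm is home. The two agree to a few tenths of a millimetre.
- **Contact with the book:** the push force rose from about 15.5 to 17 N and the last 0.4 mm nudge gave no movement. The bookend also stuck and slipped a little as it slid, so that force sign is only weak. In the final pictures the plate lies against the first book with no visible gap.
- **Catch:** it was up, with the pin standing in the window behind the front bar.
- **Everything else:** the books, cup, clock and stapler looked unmoved by eye, and the arm stood clear with no contact force.

**One thing not as planned:** on backing off, friction on the bar first held the fingertips. The press rose briefly to 27 N on the catch bar. They slid free once I eased it, with the catch still down.

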